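Seat the saucer carrier on its three-ball stage

ROBOT

A 6-joint arm with a two-finger parallel gripper is mounted at the origin on the work surface. World frame = base frame: x ahead of the robot, y to its left, z up, the work surface at z = 0. Lengths are in m, angles in rad, forces in N, time in s.
With the tool pointing down it reaches from about 0.35 to 0.775 m from the base axis. Payload 5.5 kg.
Tool frame: the origin (TCP) lies midway between the tips of the shut fingers; the grasp point (between the pads) lies env.grasp_offset behind it (env.grasp_offset is the distance from the TCP to the grasp point, in m); z points along the fingers, y is the line along which they close (so a half turn about z gives the same grasp; the last joint's range is limited). The gripper opens to 85 mm and grips with 20 to 120 N. Pads are 22 mm wide; open, the fingers measure 114 mm over their backs; the gripper's body (76 mm by 85 mm) begins 54 mm behind the grasp point. The pads swing forward as they close: fully open they stand 13 mm farther back than shut.
Start: joints at [-1.309, 0.313, 0.046, 1.304, 0, 1.431], TCP at [0.225, -0.529, 0.231] pointing down, gripper open.
Joint ranges: [-2.76, 2.76], [-0.86, 1.69], [-1.03, 1.26], [-2.2, 2.34], [-1.47, 1.5], [-3.14, 3.14]. Speed limits (rad/s): [2.57, 2.57, 3.14, 3.14, 3.14, 3.14].

INTERFACE

Orientations are given as a unit quaternion [w, x, y, z].
In Python, from workcell import monitor, viewer, order, env gives the robot as it stands.
- The arm moves only by the tool carry_out, never from a script. Its argument "plan" is a list that holds one entry, the list of rows, each a list of 7 numbers: the turn, a rotation vector about the world's x, y, z in rad, then the shift along the world's x, y, z in mm, then the finger opening in mm, from 0 to 85.4. A call has 1 to 20 rows; each row is the pose to reach, as a shift and turn from the pose commanded when the call began; what a row does not reach only later rows make up. A row lasts 1/10 s, in which the tool goes at most 50 mm and 8.59 degrees, less where a joint would pass 70% of its speed; a pose out of reach is approached as far as the arm can. A call with a gripper value outside its range is refused whole. The fingers move at their own pace and stop on an object; "squeeze" is the grip in N (left out, the last holds). Time passes only in rows, so rows that repeat a pose let the fingers close. It gives the time, the measured TCP pose, the force, the opening and the grip force at its end, in the units of the state.
- monitor.get_state(): the state, without advancing time (a new reading comes with each control period).
- viewer.read_camera(name): name is "scene" or "side" or "wrist"; returns the picture (400x640x3 uint8, red, green, blue); there is no depth.
- viewer.calibration(name): a dict with "K" (3x3 intrinsics, pixels), "dist" ([k1, k2, p1, p2, k3] as OpenCV has them; the pictures are not rectified), "eye" and "rotation" of the camera in the world. Camera axes: x right, y down, z forward; pixel columns grow to the right and rows downward; lengths in m; the calibration is good to about 2 mm. A picture is of the moment at which its call begins: read the wrist's pose just before it. calibration takes no time and is no camera call; for the wrist camera it gives the pose at the moment of the call.
- order.hand_in(): hands the job in; it is judged then, once.
The state is a dict: "clock": time; "joint_pos": joint angles; "qvel": joint speeds; "tau": joint torques, N m; "tcp_pos": TCP position; "orientation": TCP orientation; "wrist_force": force on the tool from outside, world axes, zero at the start; "ft_torque": the same for the moment, N m; "finger_gap": finger opening in m; "grip_force": force on a finger pad.
Only numpy, scipy, OpenCV 4.12 (cv2) and the standard library are available. Lean on these libraries where they do the work, as an engineer would, in place of code of your own. Each camera call takes 0.05 s, during which the arm holds its last target. There are 200 camera calls.

TASK

For repeat photographs, pick up the round aluminium carrier plate with the cracked saucer clamped on it and set it on the stage's three steel balls, its brass pointer above the stage's pointer, so that its grooves drop over them. Ease it down past the two sprung rollers until it is fully home and level, and with the gripper still on it press it down for a moment with about 12 N, never more than 20 N, then let go. Keep the saucer roughly level throughout and leave the other pieces where they are.

Things in the scene. Friction and masses are not known exactly. Their poses are not given: they have to be found in the camera images.
- carrier_grip (a point): Centre of the carrier's upright brass grip block, 64 mm above the carrier's underside (it starts standing on the table). Block: 22 mm along the carrier's y, 20 mm along its x, 32 mm high, with an 18 mm knurled screw head 14 mm high on top. Below it a brass bridge bar along x (116 mm long, 14 wide, 40 to 48 mm above the underside). Carrier: one rigid piece, 0.35 to 0.65 kg, z up.
- saucer (a point): Centre of the rim of the cracked celadon saucer, 98 mm across, under the bridge bar of the carrier; 34 mm above the carrier's underside.
- carrier_under (a point): Centre of the carrier's underside. Aluminium plate 120 mm in diameter, its top 16 mm above this point. Beneath it three radial V-grooves (90 degrees, 20 mm wide at the mouth, 10 mm deep, at 47 mm radius): one towards the carrier's +x, two at 120 degrees either side of it. A small brass pointer on the rim marks +x, which starts away from the robot, within 30 degrees.
- carrier_lug (a point): Middle of the rounded lug (10 mm thick, 30 mm wide) on the plate's rim at the carrier's +y, 66 mm from the centre, 13 mm above the underside. A like lug is at -y.
- seat (a point): Where carrier_grip lies when the carrier is fully home; the axes are then those of the carrier. The stage is fixed; its height differs from run to run (this point 99 to 111 mm above the table): dark steel disc, 132 mm across, with three balls and two sprung rollers. Home is a hard stop on the balls, measured only to some 2 mm: feel for it. Once let go there, the springs centre the carrier.
- stage_ball (a point): Centre of the stage's ball at +x: polished steel, 16 mm diameter, on a short post, 48 mm from the stage's axis, 65 mm below the seat point. Two like balls lie at 120 degrees either side. A small brass pointer on the disc's rim marks +x, which lies away from the robot, within 25 degrees. Each groove of the carrier drops over one ball.
- stage_roller (a point): Rest centre of the 14 mm steel roller at +y, 74 mm from the stage's axis, 46 mm below the seat point, in a brass block (inner face at 89 mm, top 35 mm below the seat point); a like one at -y. Lowering the carrier, its lugs meet the rollers 14 mm above home and push them apart against about 11 N in all (more than its weight); from 5 mm above home on, the rollers pull it down home.
- jar_lid: blue-and-white ginger jar lid, round, 84 mm across, 46 mm high; origin under its centre. Not to be moved.
- loupe: chrome jeweller's loupe, an upright cylinder 36 mm across, 34 mm high; origin under its centre; stands between the carrier and the stage. Not to be moved.
- torch: black plastic ultraviolet torch lying down, 117 mm long, 32 mm thick; origin under its middle, x along its length. Not to be moved.
- figurine: white bisque shepherdess figurine, 68 mm across the foot, 126 mm tall; origin under its centre. Not to be moved.
- teabowl: small blue porcelain tea bowl, 84 mm across, 50 mm high; origin under its centre. Not to be moved.
- spill_vase: small celadon vase, 68 mm across, 90 mm high; origin under its centre. Not to be moved.
Things that resemble listed ones, but are neither listed nor needed, are in the scene too. What is shaped like the part that bears carrier_grip but black or pink is not meant.

How it is judged:
On the way, in this order (a step that is already met when the one before it is completed fails the run):
1. the carrier is lifted clear of the table (by 60 mm) (height (world z) of carrier_grip above 0.124 m), for 0.1 s.
2. the carrier is home on the balls (within 3 mm) and, with the fingers on it, is pressed down (the slanting groove faces feel 1.4 times press, weight and springs' 8 N) (distance between carrier_grip and seat below 0.003 m and contact force between the fingers and carrier above 1 N and contact force between carrier and ball_ring above 24 N), for 0.2 s.
At the end, for the whole second after the job is handed in: The carrier sits fully home on the stage: its grip block's centre within 2 mm of the seat point, turned no more than 0.03 rad from the stage's axes, level within 0.02 rad, at rest and released (distance between carrier_grip and seat below 0.002 m and angle between the x axis of carrier_grip and the x axis of seat, either way round below 0.03 rad and angle between carrier_grip's own z axis and vertical below 0.02 rad and linear speed of carrier below 0.01 m/s and contact force between the fingers and carrier below 0.1 N); the robot touches nothing.
It fails at once if the carrier is pressed on the balls with clearly more than 20 N, or dropped hard on them (contact force between carrier and ball_ring above 50 N).
It fails at once if the carrier with the cracked saucer is tipped by more than 0.35 rad (angle between carrier_grip's own z axis and vertical above 0.35 rad).
It fails at once if another piece on the table is moved by more than 20 mm or tipped over (distance of any of jar_lid, loupe, torch, figurine, teabowl, spill_vase from where it was at the start of the episode above 0.02 m or angle between any of jar_lid, loupe, torch, figurine, teabowl, spill_vase's own z axis and vertical above 0.5 rad).
It also fails if it takes over 58 s, if anything falls off the work surface, if the arm or the gripper's body presses on something with over 40 N, if the wrist force passes 120 N, or if a joint passes its speed limit or range.

## Working session

There is one attempt and no reset: what is moved stays moved. The work goes in short steps, Python scripts to look and compute and a tool call to move; the robot and the scene stay as the last step left them, time stands still between calls to the robot, and variables do not carry over. Pictures are saved under pics/ and viewed, at most 10 in all, crops included, and the job is handed in when it is done.

Besides the shell and the picture viewer there is one more tool, called after ">>>" by a JSON object that holds its "fn" and its "kwargs", one argument or row to a line. carry_out: Moves the arm, as the interface text tells. Its arguments: {"type":"object","properties":{"plan":{"type":"array","items":{"type":"array","items":{"type":"array","items":{"type":"number"}}}},"squeeze":{"type":"number"}},"required":["plan"]}

```bash
mkdir -p pics; python3 - <<'E'
from workcell import monitor, viewer, order, env
import cv2,numpy as np
print(monitor.get_state()); print(env.grasp_offset)
for n in ["scene","side","wrist"]:
    c=viewer.calibration(n); print(n,c)
    cv2.imwrite(f"pics/{n}0.png",cv2.cvtColor(viewer.read_camera(n),cv2.COLOR_RGB2BGR))
E
```

```text
{'clock': 0.0, 'joint_pos': array([-1.30858684e+00,  3.14024994e-01,  4.49305792e-02,  1.30360986e+00,
        2.38215369e-06,  1.43119319e+00]), 'qvel': array([-0.00072239, -0.00284218, -0.0007997 , -0.00011586, -0.00019864,
       -0.00175625]), 'tau': array([-3.13799792e-04, -4.80629182e+01,  2.98532313e+01,  1.96522521e-02,
       -8.69033511e-05,  1.16275220e-05]), 'tcp_pos': array([ 0.2247242 , -0.52868176,  0.23037511]), 'orientation': array([-9.52255332e-04,  9.79885673e-01,  1.99557404e-01, -5.72561953e-05]), 'wrist_force': array([ 1.06258796, -0.29418977, -0.28056623]), 'ft_torque': array([0.00697448, 0.00808819, 0.00098876]), 'grip_force': 0.0, 'finger_gap': 0.0855801891798297}
0.0187
scene {'K': array([[403.27114701,   0.        , 322.44362509],
       [  0.        , 403.27114701, 199.38564636],
       [  0.        ,   0.        ,   1.        ]]), 'dist': array([-0.03718483,  0.        ,  0.        ,  0.        ,  0.        ]), 'eye': array([ 1.01799457, -0.63846821,  0.73806797]), 'rotation': array([-0.40562334,  0.85169581,  0.29470789, -0.15241788])}
side {'K': array([[412.38632628,   0.        , 318.78484005],
       [  0.        , 412.38632628, 199.291789  ],
       [  0.        ,   0.        ,   1.        ]]), 'dist': array([0.01933767, 0.        , 0.        , 0.        , 0.        ]), 'eye': array([0.34779567, 0.81738743, 0.60824947]), 'rotation': array([ 0.04592411, -0.08778017,  0.87496613, -0.47394081])}
wrist {'K': array([[312.85333576,   0.        , 321.71989588],
       [  0.        , 312.85333576, 200.81286486],
       [  0.        ,   0.        ,   1.        ]]), 'dist': array([-0.00397649,  0.        ,  0.        ,  0.        ,  0.        ]), 'eye': array([ 0.29877932, -0.49764264,  0.37241291]), 'rotation': array([ 0.12895692,  0.82382822, -0.54520946, -0.08616157])}
```

View pics/scene0.png

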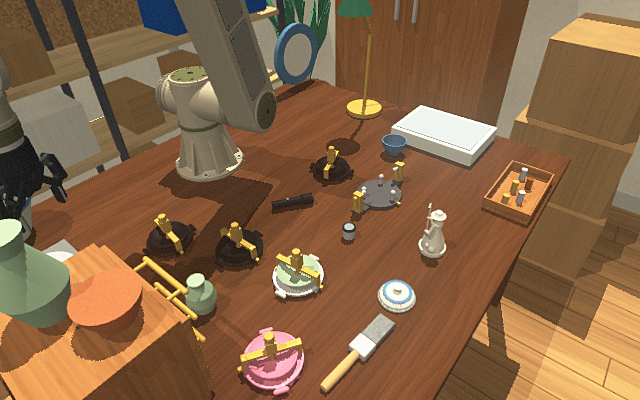

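View pics/side0.png

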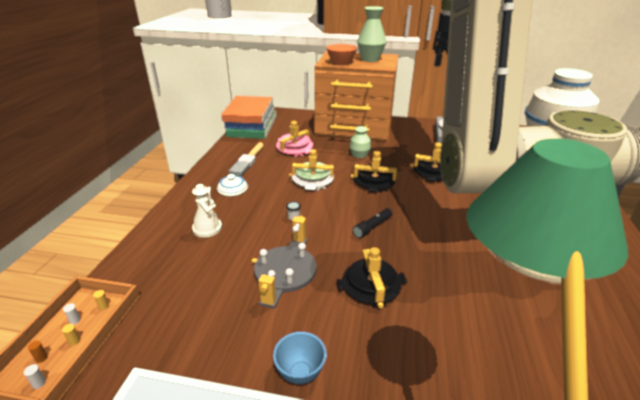

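Candidates in the scene picture: an aluminium carrier with the green saucer at (297,272), black ones at (168,238), (240,245) and (331,166), and a pink one at (272,360). By the description it is the one at (297,272), which is at (313,172) in the side view. The stage is at (381,194) in scene and (286,267) in side, and the loupe is at (349,231).

```bash
cat > h.py <<'E'
import cv2,numpy as np
from scipy.spatial.transform import Rotation as R
def rot(c): return R.from_quat(c["rotation"],scalar_first=True).as_matrix()
def ray(c,uv):
    p=cv2.undistortPoints(np.array([[uv]],float),c["K"],c["dist"])[0,0]
    return np.array(c["eye"]),rot(c)@np.array([p[0],p[1],1])
def onz(c,uv,z):
    e,d=ray(c,uv); return e+d*(z-e[2])/d[2]
def tri(*cu):
    A=np.zeros((3,3));b=np.zeros(3);L=[]
    for c,uv in cu:
        e,d=ray(c,uv);d/=np.linalg.norm(d);P=np.eye(3)-np.outer(d,d);A+=P;b+=P@e;L.append((e,P))
    x=np.linalg.solve(A,b); return x,[float(np.linalg.norm(P@(x-e))*1000) for e,P in L]
def proj(c,X):
    M=rot(c); X=np.atleast_2d(X)
    return cv2.projectPoints((X-c["eye"])@M,np.zeros(3),np.zeros(3),c["K"],c["dist"])[0][:,0]
E
python3 - <<'E'
import cv2,numpy as np
a=cv2.imread('pics/scene0.png');b=cv2.imread('pics/side0.png')
def crop(i,x,y): return cv2.resize(i[y:y+75,x:x+100],(400,300),interpolation=cv2.INTER_CUBIC)
cv2.imwrite('pics/crop0.png',np.vstack([np.hstack([crop(a,250,235),crop(b,265,135)]),np.hstack([crop(a,330,145),crop(b,240,210)])]))
E
```

```text
(no output)
```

View pics/crop0.png

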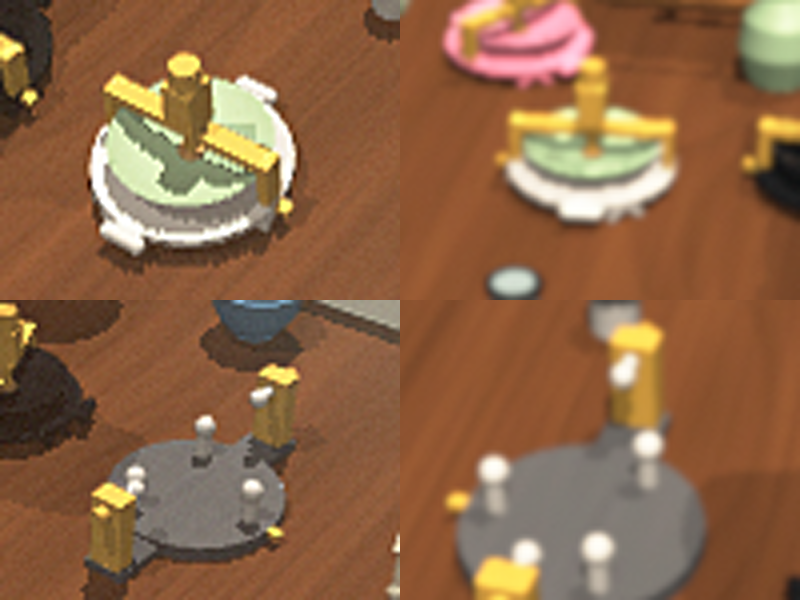

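The close crop confirms the choice: aluminium plate, green saucer, brass bridge, and a pointer at scene (321,287). The stage pointer is at scene (399,203), with balls at (393,192), (381,176) and (364,188).

```bash
python3 - <<'E'
from workcell import viewer
from h import *
s=viewer.calibration("scene");d=viewer.calibration("side")
for n,a,b in [("screwtop",(296,250.5),(313.2,151)),("cptr",(321.5,286.7),(290.5,175)),("ball0",(393,192),(263,252)),("ball+",(381.2,176),(289.5,271.7)),("ball-",(364,188.5),(301.8,246.2)),("sptr",(399.2,203.2),(254.5,260)),("roller+",(395.5,169),(271.5,273)),("loupe",(349,226.5),(294,208))]:
    x,r=tri((s,a),(d,b)); print(n,x.round(4),np.round(r,1))
E
```

```text
screwtop [ 0.5673 -0.1943  0.0924] [1.8 1.8]
cptr [ 0.6336 -0.1886  0.0114] [1.3 1.3]
ball0 [0.5953 0.1834 0.0369] [1.2 1.2]
ball+ [0.5257 0.2303 0.0364] [1.9 1.9]
ball- [0.5197 0.1481 0.0364] [1.6 1.6]
sptr [0.6183 0.1816 0.0087] [2.3 2.3]
roller+ [0.5533 0.2614 0.0563] [2.8 2.8]
loupe [ 0.5752 -0.0017  0.0283] [1.4 1.4]
```

View pics/wrist0.png

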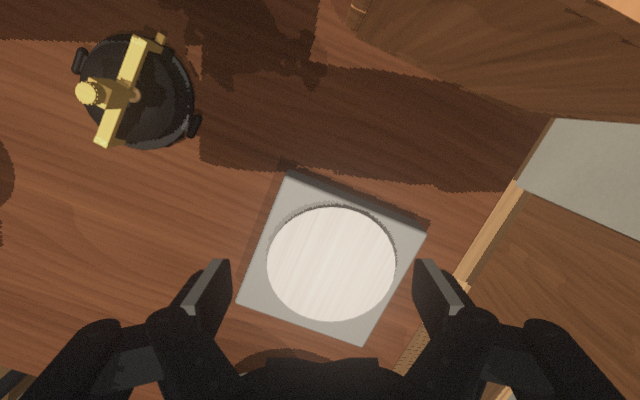

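The three balls give the stage centre at (0.547, 0.187), yaw about -4°, and seat z about 0.102. Ball radius and height both match the description. The carrier is at (0.567, -0.194), yaw about 5°. I'll close along the carrier's y with tool yaw near 185°, which keeps joint 6 in range at both places.

>>> {"fn": "carry_out", "kwargs": {
  "plan": [
    [[0,0,0.14,25,25,0,85],[0,0,0.28,50,50,0,85],[0,0,0.42,75,75,0,85],[0,0,0.56,100,100,0,85],[0,0,0.7,125,125,0,85],[0,0,0.84,150,145,0,85],[0,0,0.98,170,165,0,85],[0,0,1.12,190,185,0,85],[0,0,1.26,210,205,0,85],[0,0,1.4,230,225,0,85],[0,0,1.54,245,240,0,85],[0,0,1.68,260,255,0,85],[0,0,1.82,275,270,0,85],[0,0,1.96,290,285,0,85],[0,0,2.1,305,300,0,85],[0,0,2.24,315,310,0,85],[0,0,2.38,325,320,0,85],[0,0,2.52,335,330,0,85],[0,0,2.66,342,335,0,85],[0,0,2.8,342,335,0,85]]
  ]
}}

```text
clock: 2.15
tcp_pos: [0.5675, -0.1933, 0.2307]
orientation: [-0.0, -0.034, 0.999, 0.0]
wrist_force: [0.7, -0.1, 0.2]
finger_gap: 0.0852
grip_force: 0.0
```

>>> {"fn": "carry_out", "kwargs": {
  "plan": [
    [[0,0,0.03,0,0,0,85],[0,0,0.03,0,0,0,85],[0,0,0.03,0,0,0,85]]
  ]
}}

```text
clock: 2.45
tcp_pos: [0.5666, -0.1944, 0.2312]
orientation: [-0.0, -0.044, 0.999, 0.0]
wrist_force: [-0.1, 0.6, 0.1]
finger_gap: 0.0849
grip_force: 0.0
```

```bash
python3 - <<'E'
from workcell import monitor, viewer
from h import *
import pickle
s=monitor.get_state(); c=viewer.calibration("wrist"); im=viewer.read_camera("wrist")
pickle.dump(c,open("w1.pkl","wb"))
cv2.imwrite("pics/wrist1.png",cv2.cvtColor(im,cv2.COLOR_RGB2BGR))
print(s["clock"],s["tcp_pos"],R.from_quat(s["orientation"],scalar_first=True).as_matrix().round(4),s["joint_pos"],s["wrist_force"],c["eye"])
E
```

```text
2.45 [ 0.56663068 -0.19436808  0.23119201] [[-9.962e-01 -8.750e-02 -3.000e-04]
 [-8.750e-02  9.962e-01  2.000e-04]
 [ 3.000e-04  3.000e-04 -1.000e+00]] [-4.64423448e-01  3.61139119e-01  1.13765198e-01  1.32383837e+00
  5.81872082e-05 -5.52041241e-01] [-0.13932009  0.59346234  0.12618081] [ 0.49003618 -0.2006689   0.37311932]
```

View pics/wrist1.png

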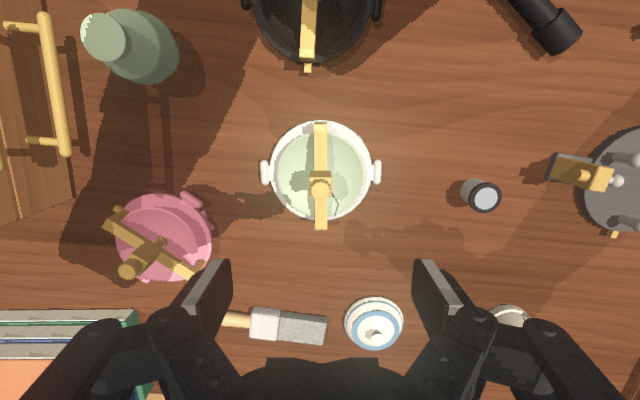

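The wrist view shows the carrier below the tool: screw head (320,188), lugs (265,172) and (377,172), bar from (320,124) to (320,229). The loupe is at (483,196).

```bash
python3 - <<'E'
from h import *
import pickle
c=pickle.load(open("w1.pkl","rb")); im=cv2.imread("pics/wrist1.png")
hsv=cv2.cvtColor(im,cv2.COLOR_BGR2HSV)
m=cv2.inRange(hsv,(18,110,120),(32,255,255)); m[:115]=0;m[245:]=0;m[:,:290]=0;m[:,350:]=0
ys,xs=np.nonzero(m); print(len(xs),xs.min(),xs.max(),ys.min(),ys.max())
def ends(a,b):
    q=[(xs[ys==y].min(),xs[ys==y].max(),y) for y in range(a,b) if (ys==y).any()]
    q=np.array(q,float); return q[:,:2].mean()+0,q[:,2].mean(),(q[:,1]-q[:,0]).mean()
e1=ends(128,165);e2=ends(206,226);print(e1,e2)
A=onz(c,e1[:2],.048);B=onz(c,e2[:2],.048);print("bar",A,B,np.degrees(np.arctan2(*(B-A)[1::-1])))
row=[(y,xs[ys==y].min(),xs[ys==y].max()) for y in range(168,206,2)];print(row)
w=cv2.inRange(hsv,(0,0,185),(180,40,255)); w[:110]=0;w[235:]=0;w[:,:255]=0;w[:,390:]=0
ys2,xs2=np.nonzero(w)
for lo,hi in[(255,268),(373,390)]:
    k=(xs2>=lo)&(xs2<=hi); u=(xs2[k].mean(),ys2[k].mean()); print("lug",u,k.sum(),onz(c,u,.013))
print("screw",onz(c,(320,188),.094))
E
```

```text
301 310 331 123 229Traceback (most recent call last):
  File "<stdin>", line 10, in <module>
  File "<stdin>", line 9, in ends
IndexError: too many indices for array: array is 1-dimensional, but 2 were indexed
```

```bash
python3 - <<'E'
from h import *
import pickle
c=pickle.load(open("w1.pkl","rb")); im=cv2.imread("pics/wrist1.png")
hsv=cv2.cvtColor(im,cv2.COLOR_BGR2HSV)
print([hsv[y,320].tolist() for y in (135,150,160,188,215)],hsv[150,295].tolist(),hsv[172,265].tolist())
m=cv2.inRange(hsv,(14,95,60),(34,255,255)); m[:115]=0;m[245:]=0;m[:,:290]=0;m[:,350:]=0
def ends(a,b):
    q=[(np.nonzero(m[y])[0].min(),np.nonzero(m[y])[0].max(),y) for y in range(a,b) if m[y].any()]
    q=np.array(q,float).reshape(-1,3); return q[:,:2].mean(),q[:,2].mean(),(q[:,1]-q[:,0]).mean(),len(q)
e1=ends(128,160);e2=ends(206,226);print(e1,e2)
A=onz(c,e1[:2],.048);B=onz(c,e2[:2],.048);print("bar",A,B,np.degrees(np.arctan2(*(B-A)[1::-1])))
print([(y,np.nonzero(m[y])[0][[0,-1]].tolist()) for y in range(164,206,2) if m[y].any()])
w=cv2.inRange(hsv,(0,0,150),(180,60,255)); w[:110]=0;w[235:]=0;w[:,:255]=0;w[:,390:]=0
ys2,xs2=np.nonzero(w); P=[]
for lo,hi in[(255,268),(373,390)]:
    k=(xs2>=lo)&(xs2<=hi)&(abs(ys2-172)<25); u=(xs2[k].mean(),ys2[k].mean()); P.append(onz(c,u,.013)); print("lug",u,k.sum(),P[-1])
print("mid",(P[0]+P[1])/2,np.linalg.norm(P[0]-P[1])); v=P[1]-P[0]; print("yaw",np.degrees(np.arctan2(-v[0],v[1])))
print("screw",onz(c,(320,188),.094))
E
```

```text
[[23, 103, 254], [22, 103, 254], [22, 103, 254], [22, 103, 255], [22, 104, 254]] [39, 37, 235] [30, 10, 255]
(np.float64(319.65625), np.float64(143.5), np.float64(12.6875), 32) (np.float64(321.275), np.float64(215.5), np.float64(27.55), 20)
bar [ 0.5327079  -0.19907336  0.048     ] [ 0.61145574 -0.19055094  0.048     ] 6.176748719850182
[(164, [314, 326]), (166, [314, 326]), (168, [314, 326]), (170, [314, 326]), (172, [311, 330]), (174, [310, 330]), (176, [310, 330]), (178, [309, 330]), (180, [309, 331]), (182, [309, 331]), (184, [309, 331]), (186, [309, 331]), (188, [310, 331]), (190, [310, 331]), (192, [310, 331]), (194, [310, 331]), (196, [310, 329]), (198, [314, 326]), (200, [315, 326]), (202, [315, 326]), (204, [315, 326])]
lug (np.float64(264.2167487684729), np.float64(171.7832512315271)) 203 [ 0.57580067 -0.26096183  0.013     ]
lug (np.float64(376.8241206030151), np.float64(171.50251256281408)) 199 [ 0.56395487 -0.12926295  0.013     ]
mid [ 0.56987777 -0.19511239  0.013     ] 0.13223055685496243
yaw 5.139700730899843
screw [ 0.56734237 -0.19550835  0.094     ]
```

The carrier is at about (0.568, -0.195), yaw 5.1°; the lug spacing of 132 mm matches. The tool yaw is already aligned, so I'll descend and grip.

>>> {"fn": "carry_out", "kwargs": {
  "plan": [
    [[0,0,0,1.5,-0.5,-35,85],[0,0,0,1.5,-0.5,-70,85],[0,0,0,1.5,-0.5,-105,85],[0,0,0,1.5,-0.5,-135,85],[0,0,0,1.5,-0.5,-160,85],[0,0,0,1.5,-0.5,-175,85],[0,0,0,1.5,-0.5,-185,85],[0,0,0,1.5,-0.5,-185,60],[0,0,0,1.5,-0.5,-185,40],[0,0,0,1.5,-0.5,-185,10],[0,0,0,1.5,-0.5,-185,10],[0,0,0,1.5,-0.5,-185,10],[0,0,0,1.5,-0.5,-185,10],[0,0,0,1.5,-0.5,-185,10],[0,0,0,1.5,-0.5,-185,10]]
  ],
  "squeeze": 60
}}

```text
clock: 4.0
tcp_pos: [0.5691, -0.1952, 0.0475]
orientation: [0.001, -0.045, 0.999, -0.001]
wrist_force: [-1.1, -0.3, 5.9]
finger_gap: 0.0216
grip_force: 59.4
```

>>> {"fn": "carry_out", "kwargs": {
  "plan": [
    [[0,0,0,0,0,4,10],[0,0,0,0,0,10,10],[0,0,0,0,0,20,10],[0,0,0,0,0,35,10],[0,0,0,0,0,55,10],[0,0,0,0,0,75,10],[0,0,0,0,0,90,10],[0,0,0,0,0,100,10],[0,0,0,0,0,104,10],[0,0,0,0,0,104,10],[0,0,0,0,0,104,10]]
  ]
}}

```text
clock: 5.1
tcp_pos: [0.5678, -0.1945, 0.1494]
orientation: [-0.001, -0.045, 0.999, 0.0]
wrist_force: [-0.3, 0.3, -6.5]
finger_gap: 0.0212
grip_force: 59.2
```

```bash
python3 - <<'E'
from workcell import monitor, viewer
from h import *
s=viewer.calibration("scene");d=viewer.calibration("side")
print("figurine",onz(s,(432,250),0),onz(d,(207,230),0))
st=monitor.get_state();print(st["tcp_pos"],st["joint_pos"],st["wrist_force"],st["ft_torque"],st["finger_gap"])
E
```

```text
figurine [0.77633738 0.07996334 0.        ] [0.76760885 0.09083    0.        ]
[ 0.56783502 -0.19447666  0.14942603] [-4.63705677e-01  3.97039992e-01 -3.56676383e-02  1.13971497e+00
  1.09501579e-04 -5.53883161e-01] [-0.3383103   0.26452831 -6.45134194] [-0.01316015  0.08880665  0.00047061] 0.021170660234965086
```

>>> {"fn": "carry_out", "kwargs": {
  "plan": [
    [[0,0,-0.02,-2,12,0,10],[0,0,-0.04,-4,36,0,10],[0,0,-0.06,-7,64,0,10],[0,0,-0.08,-9,94,0,10],[0,0,-0.1,-11,124,0,10],[0,0,-0.12,-13,154,0,10],[0,0,-0.14,-15,184,0,10],[0,0,-0.15,-17,208,0,10],[0,0,-0.16,-18,224,0,10],[0,0,-0.16,-18,230,0,10],[0,0,-0.16,-18,230,0,10],[0,0,-0.16,-18,230,0,10]]
  ]
}}

```text
clock: 6.3
tcp_pos: [0.5503, 0.0346, 0.1499]
orientation: [-0.0, 0.035, 0.999, -0.0]
wrist_force: [0.1, -0.6, -6.2]
finger_gap: 0.0211
grip_force: 59.7
```

```bash
python3 - <<'E'
from workcell import monitor, viewer
from h import *
import pickle
s=monitor.get_state(); c=viewer.calibration("wrist"); im=viewer.read_camera("wrist")
pickle.dump((c,s),open("w2.pkl","wb"))
im=cv2.cvtColor(im,cv2.COLOR_RGB2BGR)
cv2.imwrite("pics/wrist2.png",im)
cv2.imwrite("pics/wrist2v.png",cv2.resize(im[0:300,200:640],None,fx=1.8,fy=1.8,interpolation=cv2.INTER_CUBIC))
print(s["clock"],s["tcp_pos"],R.from_quat(s["orientation"],scalar_first=True).as_matrix().round(4),s["wrist_force"])
E
```

```text
6.3 [0.55032462 0.03462311 0.14994008] [[-9.976e-01  6.990e-02 -6.000e-04]
 [ 6.990e-02  9.976e-01 -4.000e-04]
 [ 5.000e-04 -5.000e-04 -1.000e+00]] [ 0.115757   -0.56388313 -6.23194931]
```

View pics/wrist2v.png

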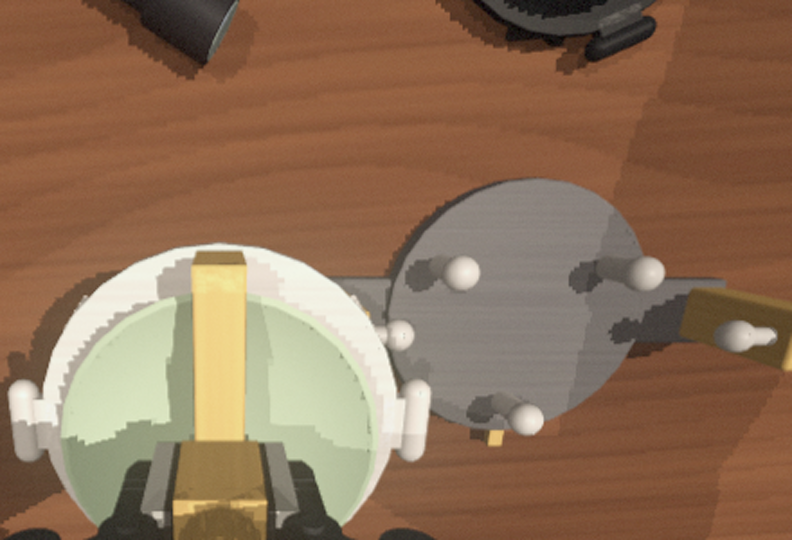

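The stage balls are at full-picture pixels (457,152), (558,152) and (492,233), the pointer at (476,243), and the held carrier's lugs at (214,234) and (430,233).

```bash
python3 - <<'E'
from workcell import viewer
from h import *
import pickle
c,s=pickle.load(open("w2.pkl","rb")); im=cv2.imread("pics/wrist2.png")
hsv=cv2.cvtColor(im,cv2.COLOR_BGR2HSV)
g=cv2.GaussianBlur(cv2.inRange(hsv,(0,0,150),(180,45,255)),(3,3),0)
B={}
sc=viewer.calibration("scene");sd=viewer.calibration("side")
for n,u,a,b in [("-",(456.7,151.7),(364,188.5),(301.8,246.2)),("+",(558.3,151.7),(381.2,176),(289.5,271.7)),("0",(492.2,232.8),(393,192),(263,252))]:
    x,y=map(int,u); p=im[y-12:y+13,x-12:x+13]
    h=cv2.HoughCircles(cv2.resize(cv2.cvtColor(p,cv2.COLOR_BGR2GRAY),None,fx=4,fy=4,interpolation=cv2.INTER_CUBIC),cv2.HOUGH_GRADIENT,1,50,param1=100,param2=10,minRadius=28,maxRadius=50)
    hc=None if h is None else (h[0,0,:2]-1.5)/4+[x-12,y-12]
    v=hc if hc is not None and np.hypot(*(hc-u))<2 else np.array(u)
    B[n]=v; t,r=tri((c,v),(sc,a),(sd,b)); print(n,u,hc,None if h is None else h[0,0,2]/4,"tri3",t.round(4),np.round(r,1))
for z in (.034,.037,.040,.043,.046):
    P={n:onz(c,B[n],z) for n in B}; m=sum(P.values())/3
    v=P["+"]-P["-"]
    print(z,m.round(4),"radii",[round(1000*np.linalg.norm(P[n]-m),1) for n in P],"yaw",np.degrees(np.arctan2(*(P["0"]-m)[1::-1])).round(2),np.degrees(np.arctan2(-v[0],v[1])).round(2))
zl=s["tcp_pos"][2]-.0475+.013
L=onz(c,(213.9,234.4),zl);M=onz(c,(430,233.3),zl);v=M-L
print("carrier mid",(L+M)/2,np.linalg.norm(v),"yaw",np.degrees(np.arctan2(-v[0],v[1])),"minus tcp",(L+M)/2-s["tcp_pos"])
E
```

```text
- (456.7, 151.7) [456.75 151.  ] 9.125 tri3 [0.5201 0.1479 0.0365] [0.6 1.4 1.9]
+ (558.3, 151.7) [559.75 151.  ] 8.975 tri3 [0.5259 0.2307 0.0369] [0.9 1.6 2.2]
0 (492.2, 232.8) [492.75 232.5 ] 8.55 tri3 [0.5953 0.1836 0.0371] [0.2 1.1 1.3]
0.034 [0.5484 0.1894 0.034 ] radii [np.float64(48.8), np.float64(49.2), np.float64(48.7)] yaw -4.53 -3.99
0.037 [0.5476 0.1876 0.037 ] radii [np.float64(48.3), np.float64(48.7), np.float64(48.1)] yaw -4.53 -3.99
0.04 [0.5467 0.1859 0.04  ] radii [np.float64(47.7), np.float64(48.1), np.float64(47.5)] yaw -4.53 -3.99
0.043 [0.5458 0.1842 0.043 ] radii [np.float64(47.1), np.float64(47.5), np.float64(47.0)] yaw -4.53 -3.99
0.046 [0.545  0.1824 0.046 ] radii [np.float64(46.6), np.float64(46.9), np.float64(46.4)] yaw -4.53 -3.99
carrier mid [0.55154543 0.0352507  0.11544008] 0.13260941129848025 yaw -3.703240788515645 minus tcp [ 0.00122081  0.00062759 -0.0345    ]
```

The stage is at (0.5471, 0.187), yaw -4.2°, with ball z about 0.037, so home should be at TCP z of about 0.086. I'll move over it at the current height, then lower to about 22 mm above home.

>>> {"fn": "carry_out", "kwargs": {
  "plan": [
    [[0,0,-0.005,0,8,0,10],[0,0,-0.005,-1,25,0,10],[0,0,-0.005,-2,47,0,10],[0,0,-0.005,-3,71,0,10],[0,0,-0.005,-4,95,0,10],[0,0,-0.005,-4.3,119,0,10],[0,0,-0.005,-4.3,138,0,10],[0,0,-0.005,-4.3,148,0,10],[0,0,-0.005,-4.3,152,0,10],[0,0,-0.005,-4.3,152,0,10],[0,0,-0.005,-4.3,152,-8,10],[0,0,-0.005,-4.3,152,-20,10],[0,0,-0.005,-4.3,152,-32,10],[0,0,-0.005,-4.3,152,-39,10],[0,0,-0.005,-4.3,152,-42,10],[0,0,-0.005,-4.3,152,-42,10],[0,0,-0.005,-4.3,152,-42,10]]
  ]
}}

```text
clock: 8.05
tcp_pos: [0.5464, 0.1873, 0.1086]
orientation: [0.0, 0.037, 0.999, 0.0]
wrist_force: [-0.2, -0.7, -5.5]
finger_gap: 0.0216
grip_force: 59.8
```

```bash
python3 - <<'E'
from workcell import monitor, viewer
from h import *
import pickle
s=monitor.get_state(); print(s["clock"],s["tcp_pos"],s["orientation"],s["wrist_force"],s["ft_torque"])
C={n:viewer.calibration(n) for n in("scene","side","wrist")}
I={n:cv2.cvtColor(viewer.read_camera(n),cv2.COLOR_RGB2BGR) for n in C}
pickle.dump((C,s),open("w3.pkl","wb"))
for n in I: cv2.imwrite(f"pics/{n}3.png",I[n])
f=lambda i,x,y:cv2.resize(i[y:y+75,x:x+100],(400,300),interpolation=cv2.INTER_CUBIC)
cv2.imwrite("pics/v3.png",np.vstack([np.hstack([f(I["scene"],330,130),f(I["side"],240,200)]),np.hstack([cv2.resize(I["wrist"],(400,250)),np.zeros((250,400,3),np.uint8)])]))
E
```

```text
8.05 [0.54635515 0.18726977 0.10855297] [2.38870727e-04 3.74105427e-02 9.99299948e-01 8.87990873e-05] [-0.17142793 -0.6708679  -5.50248975] [-0.00373365  0.00654321  0.01241297]
```

View pics/v3.png

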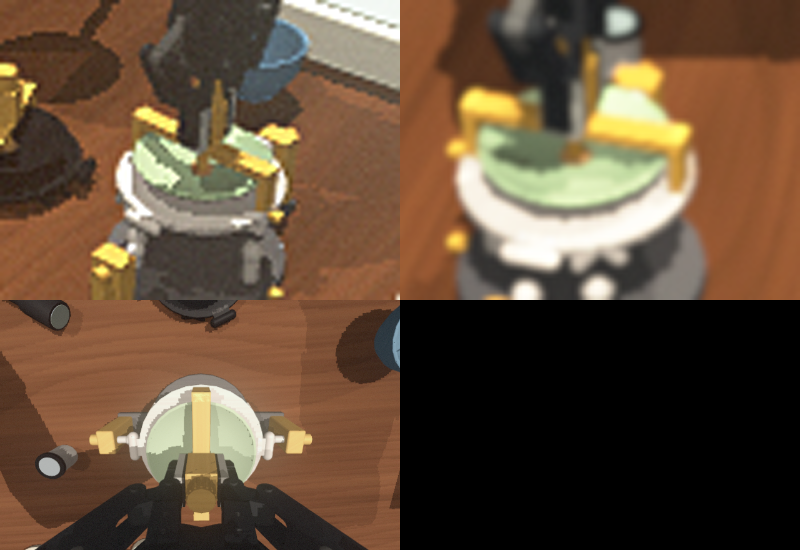

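Both pointers line up and the lugs sit between the rollers. I'll now lower slowly and watch the force.

>>> {"fn": "carry_out", "kwargs": {
  "plan": [
    [[0,0,0,0,0,-2,10],[0,0,0,0,0,-4,10],[0,0,0,0,0,-6,10],[0,0,0,0,0,-7,10],[0,0,0,0,0,-8,10],[0,0,0,0,0,-9,10],[0,0,0,0,0,-10,10],[0,0,0,0,0,-11,10],[0,0,0,0,0,-12,10],[0,0,0,0,0,-12,10]]
  ]
}}

```text
clock: 9.2
tcp_pos: [0.547, 0.1872, 0.0975]
orientation: [0.001, 0.037, 0.999, 0.0]
wrist_force: [0.5, -2.5, 2.8]
finger_gap: 0.0215
grip_force: 61.1
```

>>> {"fn": "carry_out", "kwargs": {
  "plan": [
    [[0,0,0,0,0,-1,10],[0,0,0,0,0,-2,10],[0,0,0,0,0,-3,10],[0,0,0,0,0,-4,10],[0,0,0,0,0,-4,10]]
  ]
}}

```text
clock: 9.7
tcp_pos: [0.5476, 0.1874, 0.0931]
orientation: [0.002, 0.037, 0.999, 0.0]
wrist_force: [2.9, -2.5, 1.5]
finger_gap: 0.0211
grip_force: 60.8
```

>>> {"fn": "carry_out", "kwargs": {
  "plan": [
    [[0,0,0,0,0,-1,10],[0,0,0,0,0,-2,10],[0,0,0,0,0,-3,10],[0,0,0,0,0,-3,10]]
  ]
}}

```text
clock: 10.1
tcp_pos: [0.5448, 0.1871, 0.0875]
orientation: [-0.002, 0.037, 0.999, -0.0]
wrist_force: [2.8, -0.6, -11.1]
finger_gap: 0.0211
grip_force: 59.2
```

>>> {"fn": "carry_out", "kwargs": {
  "plan": [
    [[0,0,0,0,0,-1,10],[0,0,0,0,0,-2,10],[0,0,0,0,0,-2,10],[0,0,0,0,0,-2,10]]
  ]
}}

```text
clock: 10.5
tcp_pos: [0.5451, 0.1871, 0.0863]
orientation: [-0.001, 0.037, 0.999, -0.0]
wrist_force: [0.9, -0.9, -13.7]
finger_gap: 0.021
grip_force: 59.1
```

>>> {"fn": "carry_out", "kwargs": {
  "plan": [
    [[0,0,0,0,0,-0.5,10],[0,0,0,0,0,-1,10],[0,0,0,0,0,-1,10],[0,0,0,0,0,-1,10]]
  ]
}}

```text
clock: 10.9
tcp_pos: [0.5454, 0.1872, 0.086]
orientation: [-0.001, 0.037, 0.999, -0.0]
wrist_force: [-1.8, 0.1, -11.6]
finger_gap: 0.0213
grip_force: 59.3
```

>>> {"fn": "carry_out", "kwargs": {
  "plan": [
    [[0,0,0,0,0,-0.5,10],[0,0,0,0,0,-1,10],[0,0,0,0,0,-1,10],[0,0,0,0,0,-1,10]]
  ]
}}

```text
clock: 11.3
tcp_pos: [0.5462, 0.1872, 0.0852]
orientation: [0.0, 0.037, 0.999, -0.0]
wrist_force: [-0.3, -0.3, -12.4]
finger_gap: 0.0211
grip_force: 59.2
```

>>> {"fn": "carry_out", "kwargs": {
  "plan": [
    [[0,0,0,0,0,-0.5,10],[0,0,0,0,0,-1,10],[0,0,0,0,0,-1,10],[0,0,0,0,0,-1,10]]
  ]
}}

```text
clock: 11.7
tcp_pos: [0.5467, 0.1871, 0.0846]
orientation: [0.001, 0.037, 0.999, -0.0]
wrist_force: [0.8, -1.0, -9.0]
finger_gap: 0.0213
grip_force: 59.5
```

>>> {"fn": "carry_out", "kwargs": {
  "plan": [
    [[0,0,0,0,0,-0.5,10],[0,0,0,0,0,-1,10],[0,0,0,0,0,-1,10],[0,0,0,0,0,-1,10]]
  ]
}}

```text
clock: 12.1
tcp_pos: [0.5469, 0.1871, 0.0844]
orientation: [0.001, 0.037, 0.999, 0.0]
wrist_force: [-0.5, -3.7, 0.6]
finger_gap: 0.0212
grip_force: 60.8
```

Contact at TCP z of about 0.0844, close to the predicted home. I'll press on carefully.

>>> {"fn": "carry_out", "kwargs": {
  "plan": [
    [[0,0,0,0,-0.2,-0.3,10],[0,0,0,0,-0.3,-0.6,10],[0,0,0,0,-0.3,-0.6,10],[0,0,0,0,-0.3,-0.6,10]]
  ]
}}

```text
clock: 12.5
tcp_pos: [0.547, 0.187, 0.0843]
orientation: [0.001, 0.037, 0.999, 0.0]
wrist_force: [-0.7, -3.7, 6.2]
finger_gap: 0.0213
grip_force: 61.8
```

>>> {"fn": "carry_out", "kwargs": {
  "plan": [
    [[0,0,0,0,-0.3,-0.3,10],[0,0,0,0,-0.3,-0.6,10],[0,0,0,0,-0.3,-0.6,10],[0,0,0,0,-0.3,-0.6,10],[0,0,0,0,-0.3,-0.6,10],[0,0,0,0,-0.3,-0.6,10]]
  ]
}}

```text
clock: 13.1
tcp_pos: [0.547, 0.187, 0.0842]
orientation: [0.001, 0.037, 0.999, 0.001]
wrist_force: [-2.3, -3.6, 9.7]
finger_gap: 0.0209
grip_force: 62.3
```

```bash
python3 - <<'E'
from workcell import monitor, viewer
from h import *
s=monitor.get_state(); print(s["tcp_pos"],s["orientation"],s["wrist_force"],s["ft_torque"])
C={n:viewer.calibration(n) for n in("scene","side")}
I={n:cv2.cvtColor(viewer.read_camera(n),cv2.COLOR_RGB2BGR) for n in C}
f=lambda i,x,y:cv2.resize(i[y:y+75,x:x+100],(400,300),interpolation=cv2.INTER_CUBIC)
cv2.imwrite("pics/v4.png",np.hstack([f(I["scene"],330,140),f(I["side"],240,210)]))
E
```

```text
[0.54700765 0.18699818 0.08418918] [1.43504917e-03 3.73086555e-02 9.99302630e-01 5.08544021e-04] [-2.26734065 -3.57026167  9.67652488] [-0.74665114  0.55494331  0.0464772 ]
```

View pics/v4.png

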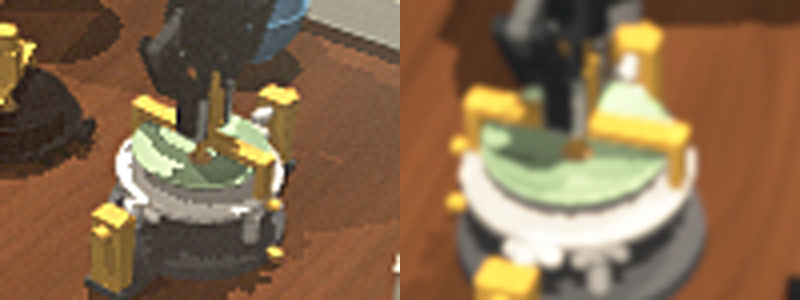

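Both views show the carrier level, with the lugs under the rollers and the pointers lined up. I'll press a little more, to about 12 N.

>>> {"fn": "carry_out", "kwargs": {
  "plan": [
    [[0,0,0,-0.3,-0.3,-0.3,10],[0,0,0,-0.5,-0.5,-0.3,10],[0,0,0,-0.5,-0.5,-0.3,10],[0,0,0,-0.5,-0.5,-0.3,10],[0,0,0,-0.5,-0.5,-0.3,10],[0,0,0,-0.5,-0.5,-0.3,10]]
  ]
}}

```text
clock: 13.8
tcp_pos: [0.547, 0.1869, 0.0842]
orientation: [0.002, 0.037, 0.999, 0.001]
wrist_force: [-1.2, -2.2, 10.5]
finger_gap: 0.0212
grip_force: 62.1
```

>>> {"fn": "carry_out", "kwargs": {
  "plan": [
    [[0,0,0,0,0,-0.2,10],[0,0,0,0,0,-0.2,10],[0,0,0,0,0,-0.2,10],[0,0,0,0,0,-0.2,10],[0,0,0,0,0,-0.2,10]]
  ]
}}

```text
clock: 14.3
tcp_pos: [0.547, 0.1869, 0.0842]
orientation: [0.002, 0.037, 0.999, 0.001]
wrist_force: [-1.8, -1.7, 11.3]
finger_gap: 0.0212
grip_force: 62.3
```

>>> {"fn": "carry_out", "kwargs": {
  "plan": [
    [[0,0,0,0,0,0.5,10],[0,0,0,0,0,1,10],[0,0,0,0,0,1.4,10],[0,0,0,0,0,1.4,10]]
  ],
  "squeeze": 25
}}

```text
clock: 14.7
tcp_pos: [0.5469, 0.1869, 0.0842]
orientation: [0.001, 0.037, 0.999, 0.001]
wrist_force: [1.4, 0.3, 8.0]
finger_gap: 0.0211
grip_force: 61.8
```

>>> {"fn": "carry_out", "kwargs": {
  "plan": [
    [[0,0,0,0,0,0.5,10],[0,0,0,0,0,0.8,10],[0,0,0,0,0,0.8,26],[0,0,0,0,0,0.8,32],[0,0,0,0,0,0.8,45],[0,0,0,0,0,0.8,60],[0,0,0,0,0,0.8,70],[0,0,0,0,0,0.8,70],[0,0,0,0,0,0.8,70]]
  ]
}}

```text
clock: 15.6
tcp_pos: [0.5455, 0.1861, 0.0838]
orientation: [-0.0, 0.037, 0.999, 0.0]
wrist_force: [0.7, 0.7, -0.2]
finger_gap: 0.0699
grip_force: 0.0
```

>>> {"fn": "carry_out", "kwargs": {
  "plan": [
    [[0,0,0,0,0,8,70],[0,0,0,0,0,20,70],[0,0,0,0,0,40,70],[0,0,0,0,0,65,70],[0,0,0,0,0,90,70],[0,0,0,0,0,115,70],[0,0,0,0,0,130,70],[0,0,0,0,0,130,70],[0,0,0,0,0,130,70]]
  ]
}}

```text
clock: 16.5
tcp_pos: [0.5458, 0.1862, 0.2144]
orientation: [0.001, 0.037, 0.999, 0.0]
wrist_force: [-0.1, -1.4, 0.0]
finger_gap: 0.07
grip_force: 0.0
```

```bash
python3 - <<'E'
from workcell import monitor, viewer
from h import *
s=monitor.get_state(); print(s["clock"],s["tcp_pos"],s["wrist_force"],s["finger_gap"],s["grip_force"])
C={n:viewer.calibration(n) for n in("scene","side","wrist")}
I={n:cv2.cvtColor(viewer.read_camera(n),cv2.COLOR_RGB2BGR) for n in C}
f=lambda i,x,y:cv2.resize(i[y:y+75,x:x+100],(400,300),interpolation=cv2.INTER_CUBIC)
cv2.imwrite("pics/v5.png",np.vstack([np.hstack([f(I["scene"],330,140),f(I["side"],240,210)]),np.hstack([cv2.resize(I["wrist"],(400,250)),cv2.resize(I["scene"],(400,250))])]))
E
```

```text
16.5 [0.54578823 0.18620028 0.21440239] [-0.06971452 -1.40787327  0.03055974] 0.07004561138076693 0.0
```

View pics/v5.png

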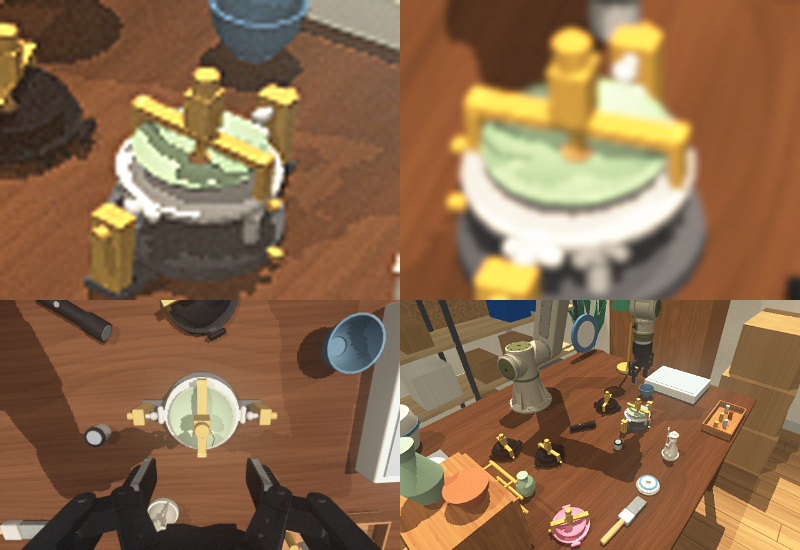

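The carrier sits level and centred with the pointers aligned, the gripper is clear, and nothing else has moved.

```bash
python3 -c "
from workcell import order
print(order.hand_in())"
```

```text
the job is handed in; nothing more can be done
None
```

The carrier is on the stage's three balls, level and pointer over pointer; I pressed it with about 11 N on the wrist sensor for roughly half a second, released it and handed the job in at about 17 s, with no verdict returned.

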